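# Start a contact exposure at the mask aligner's console

### The arm

A 7-joint arm with a two-finger parallel gripper is mounted at the origin on the work surface. World frame = base frame: x ahead of the robot, y to its left, z up, the work surface at z = 0. Lengths are in m, angles in rad, forces in N, time in s.
With the tool pointing down it reaches from about 0.4 to 0.85 m from the base axis. Payload 4.4 kg.
Tool frame: the origin (TCP) lies between the finger pads; the fingertips stand manip.nose_length ahead of it and the grasp point (between the pads) lies 2 mm behind it (manip.nose_length is the distance from the TCP to the fingertips, in m); z points along the fingers, y is the line along which they close (so a half turn about z gives the same grasp; the last joint's range is limited). The gripper opens to 94 mm and grips with 3 to 60 N. Pads are 16 mm wide; open, the fingers measure 119 mm over their backs; the gripper's body (75 mm by 177 mm) begins 78 mm behind the grasp point.
Start: joints at [1.143, 0.628, 0.038, 1.517, -0.027, 0.996, -0.02], TCP at [0.23, -0.608, 0.222] pointing down, gripper open.
Joint ranges: [-3.06, 3.06], [-0.37, 2.12], [-1.25, 1.32], [0.18, 2.47], [-1.1, 4.24], [0.23, 1.98], [-2.94, 2.94]. Speed limits (rad/s): [2.57, 2.57, 3.14, 3.14, 3.14, 3.14, 3.14].

### API

Orientations are given as a unit quaternion [x, y, z, w].
In Python, from station import manip, ungrasp, clamp, kin, eyes, ticket, monitor gives the robot as it stands. Calls block until the motion is done:
- manip.reach(position, orientation): joint-space move of the TCP to a pose.
- manip.move_l(position, orientation=None, v=0.15, threshold=None): straight line of the TCP; orientation=None keeps the orientation; v is the mean speed in m/s. With threshold (N) it stops when the force on the tool has changed by that much, and returns True; else False.
- manip.move_j(angles): joint-space move.
- ungrasp() and clamp(f_grip=None): open the fingers fully, or close them until they stop; f_grip is the grip in N (None keeps the last).
- manip.pause(seconds).
- kin.inverse_kinematics(position, orientation): joint angles nearest the present ones, or None.
- eyes.camera(name): name is "scene" or "top"; returns the picture (480x640x3 uint8, red, green, blue); there is no depth.
- eyes.camera_params(name): a dict with "intrinsics" (3x3 intrinsics, pixels), "k1" (the pictures are not rectified: a ray, as slopes to the right and down, at radius r is drawn at 1 + k1 r^2 times it, then the intrinsics apply), "T" (4x4, takes a point from camera to world coordinates). Camera axes: x right, y down, z forward; pixel columns grow to the right and rows downward; lengths in m; the calibration is good to about 2 mm. A picture is of the moment at which its call begins. camera_params takes no time and is no camera call.
A pose or a line that the arm cannot do raises manip.MotionError and nothing moves.
- ticket.sign_off(): hands the job in; it is judged then, once.
Readings, each from a call of its own:
- monitor.read_time_s(): time.
- monitor.read_qpos(): joint angles.
- monitor.read_dq(): joint speeds.
- monitor.read_joint_efforts(): joint torques, N m.
- monitor.read_ee_pos(): TCP position.
- monitor.read_eef_rot(): TCP orientation.
- monitor.read_contact_force(): force on the tool from outside, world axes, zero at the start.
- monitor.read_torque(): the same for the moment, N m.
- monitor.read_grip_width(): finger opening in m.
- monitor.read_grip_force(): force on a finger pad.
Only numpy, scipy, OpenCV 4.12 (cv2) and the standard library are available. Lean on these libraries where they do the work, as an engineer would, in place of code of your own. Each camera call takes 0.05 s, during which the arm holds its last target. There are 200 camera calls.

### The job

Mask and wafer are loaded for a first-layer exposure. With a fingertip, lightly press the far half of each rocker switch fully down to switch on the mask vacuum, then the wafer vacuum, then the contact, and last press the round exposure button all the way in and let it spring back. Press no other switch, leave the regulator knob and the things around the console as they are, and do not lean hard on the console.

Things in the scene. Friction and masses are not known exactly. Their poses are not given: they have to be found in the camera images.
- console: White control console fixed on the bench, 460 mm wide (y), 320 mm deep (x). Origin: centre of the underside; x away from the operator (robot), y to the operator's left, z up. A flat panel rises at 18 degrees from the front edge (x -160 mm, 45 mm high) to x +60 mm, 116 mm high; behind it a level ledge. All controls are in one row at x -93 mm; above it gauges up to 16 mm proud of the panel.
- mask_vac (a joint): Mask vacuum rocker, second of four like rockers from the operator's left (console y +56 mm). 0 rad off: far half (away from the robot) raised, its end 13 mm above the panel; 0.314 fully on: far half parallel to the panel, 7 mm above it. 1 to 2 N moves it, springy stop at the end; stays where left. Grey, 40 mm long up the slope, 23 mm wide, two flat halves in a shallow V, black bezel 52 x 30 mm.
- mask_vac_spot (a point): Spot to press on the mask vacuum rocker: on the face of its far half, midway across, 13 mm from the hinge line; it moves with the rocker, about 4 mm into the panel from off to fully on. Past that the stop yields about 1 mm per 5 N.
- wafer_vac (a joint): Wafer vacuum rocker, third of the four from the operator's left (console y +4 mm); like mask_vac: 0 off, 0.314 rad fully on.
- wafer_vac_spot (a point): Spot to press on the wafer vacuum rocker, as for mask_vac_spot.
- contact (a joint): Contact rocker, fourth and rightmost of the four, nearest the round button (console y -48 mm); like mask_vac: 0 off, 0.314 rad fully on.
- contact_spot (a point): Spot to press on the contact rocker, as for mask_vac_spot.
- expose (a joint): Round grey exposure push button, 36 mm across, top 18 mm above the panel, in a dark housing 52 mm across and 9 mm high, at the right end of the row (console y -150 mm). Travel into the panel in m: 0 out, 0.006 fully in; sprung, 1.5 N at first touch, 5 N fully in, returns when let go; the stop then yields about 0.2 mm per N above 6 N.
- expose_top (a point): Centre of the exposure button's top face; moves with it, straight into the panel.
- purge (a joint): Nitrogen purge rocker, first of the four from the operator's left (console y +108 mm), next to the knob; off (0 rad) and to be left off; 0.314 is on.
- regulator_mark (a point): Mark on the rim of the black regulator knob (40 mm across its foot, 22 mm high) at the left end of the row (console y +178 mm); it shows the knob's setting, which must stay.
- wafer_carrier: Round white single-wafer carrier, 84 mm across, 16 mm high, lying loose on the ledge of the console. Origin: centre of the underside.
- blower: Black rubber blower bulb standing loose on the bench at the right of the console, 62 mm across, nozzle up, 135 mm high. Origin: centre of the underside.
- mask_box: Flat photomask box, black with a clear lid, 145 x 145 x 24 mm, loose on the bench at the left of the console. Origin: centre of the underside.
- tweezers: Steel wafer tweezers, 120 mm long, 8 mm high, lying loose on the bench at the right of the console. Origin: middle of the underside.

How it is judged:
On the way, in this order (a step that is already met when the one before it is completed fails the run):
1. the mask vacuum is switched on (value of joint mask_vac above 0.27 rad), for 0.1 s.
2. the wafer vacuum is switched on (value of joint wafer_vac above 0.27 rad), for 0.1 s.
3. the contact is switched on (value of joint contact above 0.27 rad), for 0.1 s.
4. the exposure button is pressed in (value of joint expose above 0.0045 m), for 0.05 s.
At the end, for the whole second after the job is handed in: The mask vacuum, wafer vacuum and contact rockers are on (each past 0.27 of 0.314 rad), the exposure button is back out (within 1 mm), the purge rocker is still off (below 0.05 rad), the regulator mark is within 4 mm and the loose things are within 15 mm of where they were (value of joint each of mask_vac, wafer_vac, contact above 0.27 rad and value of joint expose below 0.001 m and value of joint purge below 0.05 rad and distance of regulator_mark from where it was at the start of the episode below 0.004 m and distance of each of wafer_carrier, blower, mask_box, tweezers from where it was at the start of the episode below 0.015 m); the robot touches nothing.
It fails at once if a switch is worked before the one that must come first ((value of joint wafer_vac above 0.16 rad and value of joint mask_vac below 0.25 rad) or (value of joint contact above 0.16 rad and value of joint wafer_vac below 0.25 rad) or (value of joint expose above 0.003 m and value of joint contact below 0.25 rad)).
It fails at once if the nitrogen purge is switched (value of joint purge above 0.16 rad).
It fails at once if the regulator knob is turned (distance of regulator_mark from where it was at the start of the episode above 0.006 m).
It fails at once if the console or one of its switches is pressed with more than 25 N (contact force between any of the fingers, the arm and console above 25 N).
It fails at once if one of the loose things is moved or lifted (distance of any of wafer_carrier, blower, mask_box, tweezers from where it was at the start of the episode above 0.02 m).
It also fails if it takes over 45 s, if anything falls off the work surface, if the arm or the gripper's body presses on something with over 40 N, if the wrist force passes 120 N, or if a joint passes its speed limit or range.

## Working session

There is one attempt and no reset: what is moved stays moved. The work goes in short steps, each a Python script; the robot and the scene stay as the last script left them, time stands still between calls to the robot, and variables do not carry over. Pictures are saved under pics/ and viewed, at most 10 in all, crops included, and the job is handed in when it is done.

```bash
mkdir -p pics; python3 - <<'E'
from station import manip,eyes,monitor
import cv2,numpy as np
for n in("scene","top"):
    cv2.imwrite(f"pics/{n}0.png",eyes.camera(n)[:,:,::-1]); p=eyes.camera_params(n); print(n,p["intrinsics"].round(1).tolist(),p["k1"],p["T"].round(4).tolist())
print(manip.nose_length,monitor.read_time_s(),monitor.read_eef_rot())
E
```

```text
scene [[448.8, 0.0, 315.8], [0.0, 448.8, 235.5], [0.0, 0.0, 1.0]] -0.04496565821987061 [[0.8795, 0.2952, -0.3734, 0.9615], [0.4758, -0.5209, 0.7087, -0.602], [0.0147, -0.8009, -0.5986, 0.6476], [0.0, 0.0, 0.0, 1.0]]
top [[562.1, 0.0, 323.0], [0.0, 562.1, 242.5], [0.0, 0.0, 1.0]] -0.07186055046004831 [[-0.0135, -0.9759, 0.218, 0.3571], [-0.9999, 0.0122, -0.0072, 0.0271], [0.0044, -0.218, -0.9759, 1.1989], [0.0, 0.0, 0.0, 1.0]]
0.017 0.1 [ 9.83677102e-01  1.79940713e-01 -1.59188395e-04 -8.20080542e-04]
```

View pics/top0.png

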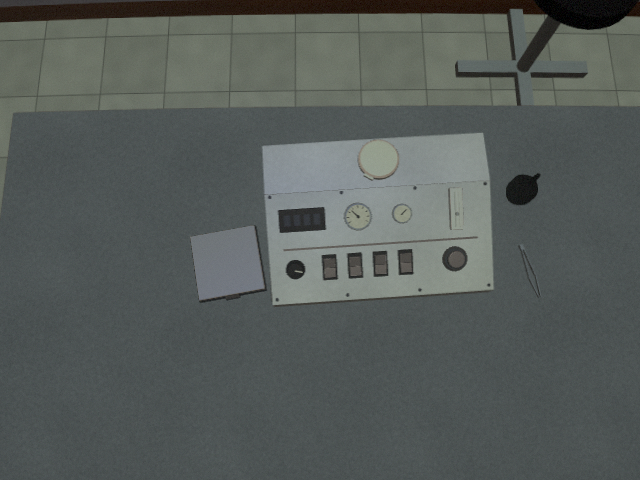

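View pics/scene0.png

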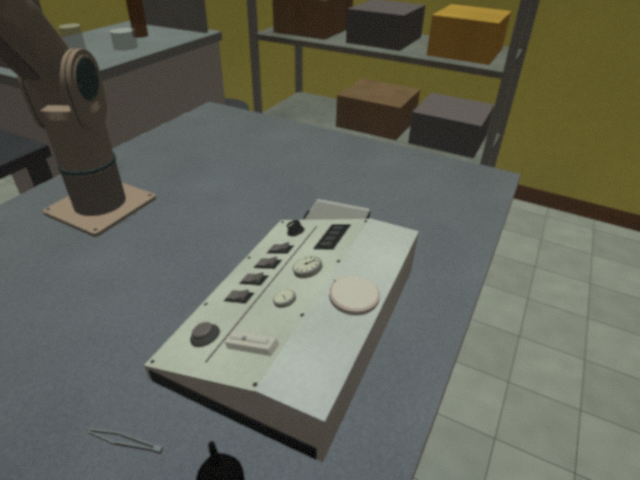

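The top view shows the console upright: knob at (296,269), rockers at about (330,267), (355,265), (380,263), (405,262), and button at (455,258). The scene view shows the same row running from the knob (294,228) to the button (205,333). I'll crop both for exact pixels.

```bash
python3 - <<'E'
import cv2
a=cv2.imread("pics/top0.png")[180:310,260:500]; cv2.imwrite("pics/topc.png",cv2.resize(a,None,fx=3.33,fy=3.33,interpolation=cv2.INTER_CUBIC)*1)
a=cv2.imread("pics/scene0.png")[215:365,145:345]; cv2.imwrite("pics/scenec.png",cv2.resize(a,None,fx=4,fy=4,interpolation=cv2.INTER_CUBIC))
E
```

```text
(no output)
```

View pics/topc.png

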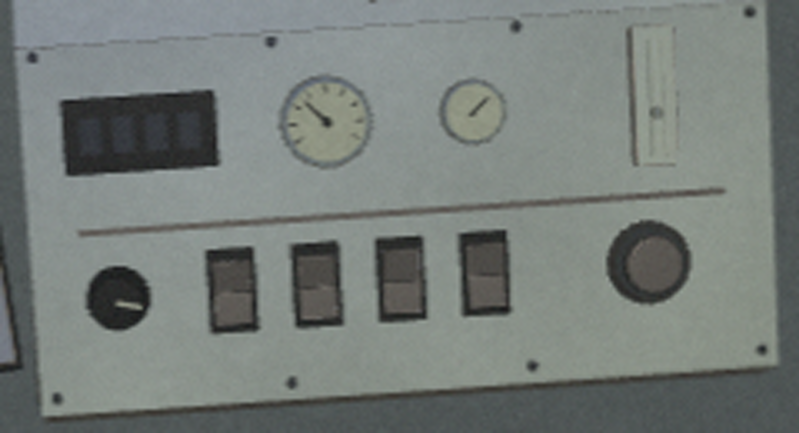

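View pics/scenec.png

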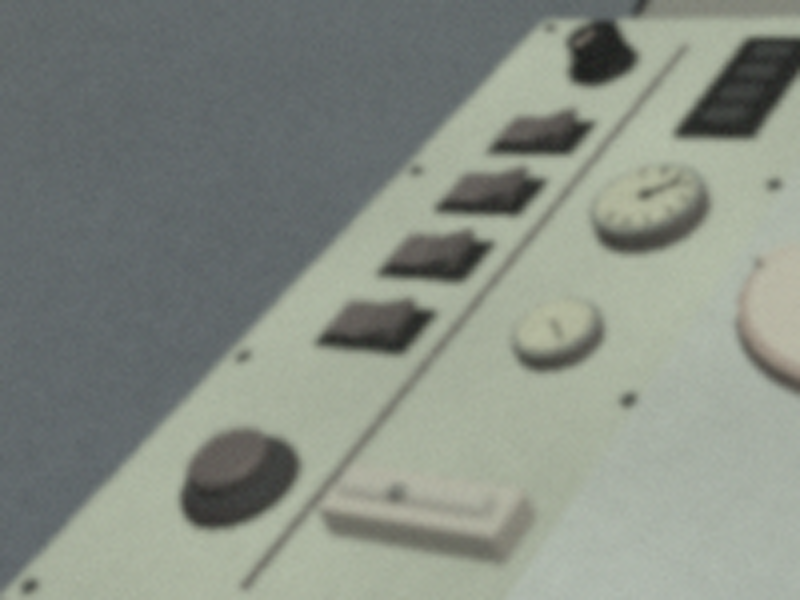

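Top crop: bezel centres at (232,290), (317,284), (401,279) and (485,273), button top at (657,263), and the panel corners are visible. The scene crop shows the same four rockers, far halves raised (off), and the button top at (227,459). Next I fit the console pose.

```bash
cat >h.py <<'E'
import numpy as np,cv2
from scipy.spatial.transform import Rotation as R
from station import manip,eyes,monitor,clamp,kin
A=np.radians(18)
def panel(x,y,h):  # console coords of point h above panel at the panel foot x
    return np.array([x-h*np.sin(A),y,45e-3+(x+.16)*np.tan(A)+h*np.cos(A)])
def proj(n,P):
    p=eyes.camera_params(n);Ti=np.linalg.inv(p["T"])
    return cv2.projectPoints(np.float64(P).reshape(-1,1,3),cv2.Rodrigues(Ti[:3,:3])[0],Ti[:3,3],p["intrinsics"],np.array([p["k1"],0,0,0.]))[0][:,0]
def world(c,P): return R.from_euler("z",c[2]).apply(P)+[c[0],c[1],0]
E
python3 - <<'E'
from h import *
from scipy.optimize import least_squares
ys=[.108,.056,.004,-.048]
bez=[panel(-.093,y,.003) for y in ys]
but=[panel(-.093,-.15,.018)]
cor=[[-.16,.23,.045],[-.16,-.23,.045],[.06,.23,.116],[.06,-.23,.116]]
Pt=np.array(bez+but+cor+[panel(-.093,-.15,.009)]);Ps=np.array(bez+but)
ut=np.array([[232,290],[317,284],[401,279],[485,273],[657,263],[42,417],[778,367],[14,48],[766,0],[648,262]])/3.33+[259.65,179.65]
us=np.array([[542,136],[491,194],[436,258],[376,328],[227,459]])/4+[144.6,214.6]
f=lambda c:np.r_[(proj("top",world(c,Pt))-ut).ravel(),(proj("scene",world(c,Ps))-us).ravel()]
s=least_squares(f,[.6,0,0],loss="soft_l1");print(s.x.tolist());print(f(s.x).reshape(-1,2).round(1).tolist())
f2=lambda c:(proj("top",world(c,Pt))-ut).ravel()
print(least_squares(f2,[.6,0,0]).x); f3=lambda c:(proj("scene",world(c,Ps))-us).ravel();print(least_squares(f3,s.x).x)
c=s.x
q=R.from_euler("z",c[2])*R.from_euler("y",-A)*R.from_euler("x",np.pi)
for y,h in[(.056,.06),(-.15,.06)]:
    p=world(c,panel(-.093,y,h)); print(p, kin.inverse_kinematics(p,q.as_quat()))
print(q.apply([0,0,1]))
E
```

```text
[0.6577936836627818, -0.09624691389665294, 0.05611537996908895]
[[0.1, 0.3], [-0.0, 0.3], [0.1, 0.1], [0.1, 0.2], [-0.5, 0.7], [0.1, -0.2], [0.1, -0.8], [0.1, -2.1], [-0.5, -2.0], [1.1, 0.4], [-0.1, -0.1], [-0.1, 0.0], [-0.1, -0.1], [-0.1, -0.2], [-0.1, -0.8]]
[ 0.65715372 -0.09608835  0.05617741]
[ 0.65828429 -0.09653414  0.05797576]
[ 0.54328742 -0.04659094  0.12383301] [ 0.42022786  0.58062618 -0.51902614  2.19450982  1.18590552  0.27271695
 -2.62728349]
[ 0.55484113 -0.25226669  0.12383301] [ 0.54265646  0.61021798 -0.10368533  1.99986123 -0.3557255   0.27680653
 -0.71882625]
[ 0.30853058  0.01733151 -0.95105652]
```

```bash
cat >>h.py <<'E'
C=[0.6577,-0.0962,0.0565]
def pose(y,s,h,t=8,flip=0,d=0.):
    """TCP pose putting the tip centre s up-slope of the row's line and its far edge h above the panel; t tilt deg"""
    q=R.from_euler("z",C[2])*R.from_euler("y",-np.radians(t))*R.from_euler("xz",[np.pi,0])*R.from_euler("z",np.pi*flip)
    x=-.093+s*np.cos(A)
    p=world(C,panel(x,y,h))+ .008*np.sin(A-np.radians(t))*R.from_euler("z",C[2]).apply([-np.sin(A),0,np.cos(A)])
    return p-manip.nose_length*q.apply([0,0,1]), q.as_quat()
E
python3 - <<'E'
from h import *
for t in(0,6,10):
  for fl in(0,1):
    for y in(.056,-.048,-.15):
      for h in(.05,.006):
        j=kin.inverse_kinematics(*pose(y,.009,h,t,fl)); print(t,fl,y,h,None if j is None else j.round(2))
for n,u in(("top",[[522,189],[530,270],[378,159]]),):pass
E
```

```text
0 0 0.056 0.05 [-0.02  0.61  0.09  1.87 -0.08  0.67 -1.41]
0 0 0.056 0.006 [-0.03  0.69  0.1   1.86 -0.11  0.6  -1.38]
0 0 -0.048 0.05 [ 0.16  0.64  0.09  1.8  -0.08  0.7  -1.22]
0 0 -0.048 0.006 [ 0.14  0.71  0.1   1.8  -0.11  0.64 -1.21]
0 0 -0.15 0.05 [ 0.31  0.69  0.11  1.69 -0.1   0.77 -1.05]
0 0 -0.15 0.006 [ 0.3   0.76  0.11  1.68 -0.12  0.71 -1.04]
0 1 0.056 0.05 [ 0.46  0.69 -0.67  1.86  0.59  0.8   1.1 ]
0 1 0.056 0.006 [ 0.43  0.77 -0.65  1.85  0.66  0.75  1.05]
0 1 -0.048 0.05 [ 0.62  0.72 -0.66  1.79  0.57  0.84  1.31]
0 1 -0.048 0.006 [ 0.59  0.79 -0.63  1.78  0.63  0.78  1.27]
0 1 -0.15 0.05 [ 0.76  0.77 -0.66  1.68  0.58  0.9   1.5 ]
0 1 -0.15 0.006 [ 0.73  0.83 -0.63  1.67  0.62  0.85  1.46]
6 0 0.056 0.05 [-0.02  0.57  0.08  1.97 -0.11  0.5  -1.37]
6 0 0.056 0.006 [-0.02  0.65  0.09  1.97 -0.16  0.42 -1.33]
6 0 -0.048 0.05 [ 0.19  0.6   0.06  1.91 -0.13  0.54 -1.17]
6 0 -0.048 0.006 [ 0.18  0.68  0.07  1.9  -0.16  0.47 -1.14]
6 0 -0.15 0.05 [ 0.36  0.65  0.07  1.79 -0.15  0.62 -0.98]
6 0 -0.15 0.006 [ 0.35  0.72  0.07  1.79 -0.17  0.55 -0.97]
6 1 0.056 0.05 [ 0.47  
[... 365 characters left out ...]
 0.08  2.04 -0.16  0.38 -1.32]
10 0 0.056 0.006 [-0.01  0.64  0.08  2.04 -0.22  0.3  -1.26]
10 0 -0.048 0.05 [ 0.22  0.58  0.04  1.97 -0.18  0.43 -1.11]
10 0 -0.048 0.006 [ 0.21  0.66  0.04  1.97 -0.22  0.36 -1.07]
10 0 -0.15 0.05 [ 0.4   0.62  0.03  1.86 -0.2   0.51 -0.93]
10 0 -0.15 0.006 [ 0.4   0.7   0.02  1.85 -0.22  0.44 -0.91]
10 1 0.056 0.05 [ 0.48  0.62 -0.65  2.03  0.76  0.54  0.93]
10 1 0.056 0.006 [ 0.48  0.72 -0.66  2.02  0.94  0.52  0.78]
10 1 -0.048 0.05 [ 0.66  0.65 -0.63  1.96  0.66  0.55  1.24]
10 1 -0.048 0.006 [ 0.62  0.72 -0.59  1.96  0.77  0.49  1.14]
10 1 -0.15 0.05 [ 0.84  0.71 -0.66  1.84  0.61  0.62  1.48]
10 1 -0.15 0.006 [ 0.79  0.77 -0.61  1.84  0.68  0.56  1.41]
```

```bash
python3 - <<'E'
from h import *
clamp(5)
p=monitor.read_ee_pos(); manip.move_l([p[0],p[1],.34],v=.2)
manip.reach(*pose(.056,.009,.12,6)); manip.move_l(*pose(.056,.009,.022,6),v=.1)
manip.pause(.2);print(monitor.read_time_s(),monitor.read_ee_pos()-pose(.056,.009,.022,6)[0],monitor.read_contact_force(),monitor.read_grip_width())
o=[]
spot=world(C,panel(-.093+.009*np.cos(A),.056,.022))
for n,(w,hh) in(("top",(100,75)),("scene",(100,75))):
    im=eyes.camera(n)[:,:,::-1]; u=proj(n,[spot])[0];print(n,u)
    x,y=(u-[w/2,hh/2]).astype(int); o.append(cv2.resize(im[y:y+hh,x:x+w],(400,300),interpolation=cv2.INTER_CUBIC))
cv2.imwrite("pics/near.png",np.hstack(o))
E
```

```text
5.9083 [ 2.19693892e-04 -6.96923742e-05  6.00539010e-04] [-0.30291381 -0.56488321 -0.36484048] 0.00035015696287632377
top [355.34673307 262.14400133]
scene [267.90258385 255.37115575]
```

View pics/near.png

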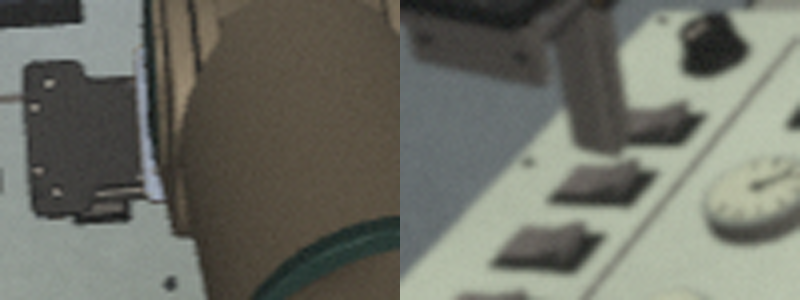

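The fingertip appears at about (600,148) in the right panel, where the calibration predicts it, just above the mask rocker. I'll press gently.

```bash
cat >>h.py <<'E'
def press(y,s,h0,h1,th,t=6):
    manip.move_l(*pose(y,s,h0,t),v=.1)
    manip.pause(.15);f0=np.array(monitor.read_contact_force())
    hit=manip.move_l(*pose(y,s,h1,t),v=.015,threshold=th)
    manip.pause(.2)
    n=R.from_euler("z",C[2]).apply([-np.sin(A),0,np.cos(A)])
    p=monitor.read_ee_pos()
    print(y,"hit",hit,"h",h1+n@(p-pose(y,s,h1,t)[0]),"f",(np.array(monitor.read_contact_force())-f0).round(2),"t",monitor.read_time_s())
    manip.move_l(*pose(y,s,.022,t),v=.1)
E
python3 - <<'E'
from h import *
press(.056,.009,.022,.0045,6)
im=eyes.camera("scene")[:,:,::-1];cv2.imwrite("pics/s1.png",cv2.resize(im[225:315,190:310],(800,600),interpolation=cv2.INTER_CUBIC))
E
```

```text
0.056 hit True h 0.006002387148850795 f [-1.02  0.36  7.35] t 7.6167
```

View pics/s1.png

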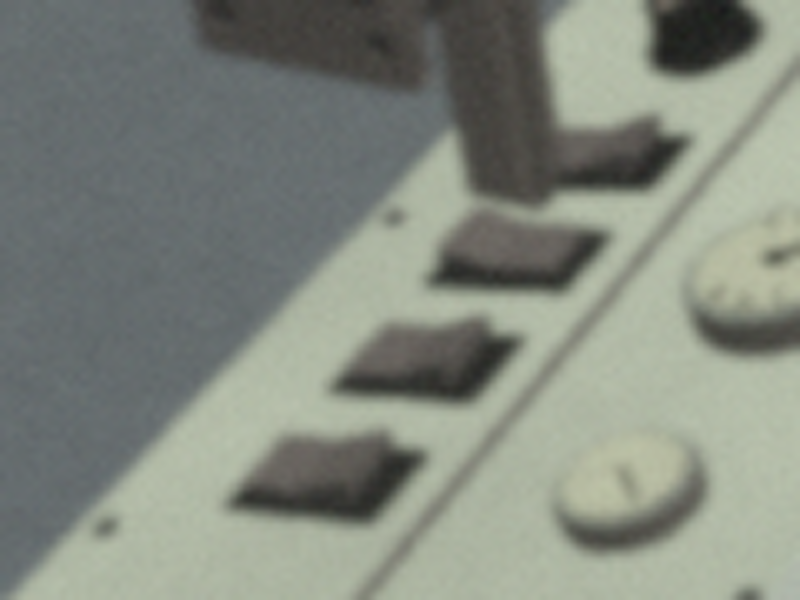

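The mask rocker at (520,250) has flipped: near half up, far half flat. The others are unchanged. The contact height (6.0 mm at 7 N) also matches the stop. The next two rockers follow.

```bash
python3 - <<'E'
from h import *
press(.004,.009,.022,.0045,6)
press(-.048,.009,.022,.0045,6)
manip.move_l(*pose(-.048,.009,.04,6),v=.15); manip.move_l(*pose(-.15,0,.04,6),v=.15)
im=eyes.camera("scene")[:,:,::-1];cv2.imwrite("pics/s2.png",cv2.resize(im[215:365,145:345],(800,600),interpolation=cv2.INTER_CUBIC))
print(monitor.read_time_s())
E
```

```text
0.004 hit True h 0.006008722618076745 f [-0.8   0.03  6.15] t 10.0083
-0.048 hit True h 0.006043689102508419 f [-1.22 -1.64  4.93] t 12.35
13.8167
```

View pics/s2.png

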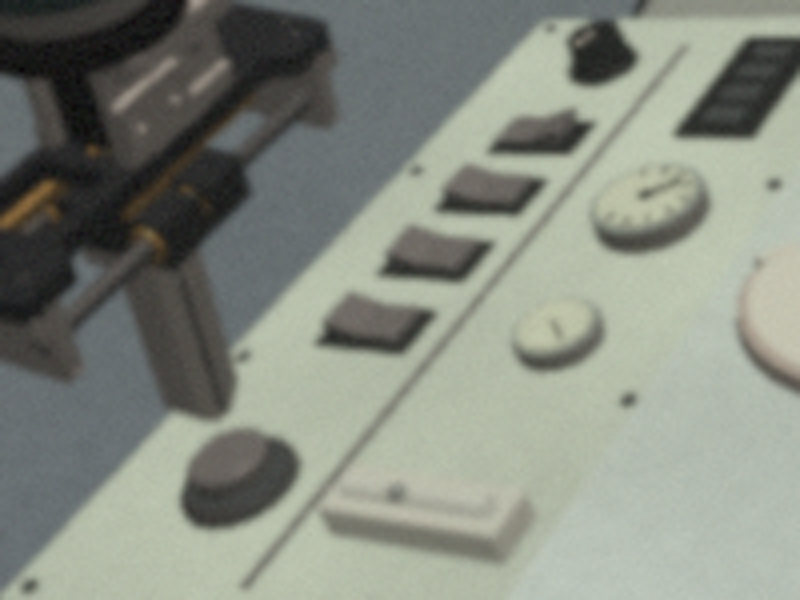

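All three rockers at (490,188), (435,250) and (375,322) are on, and purge at (542,130) is still off. The tip hangs above the button (button top at (227,459)).

```bash
python3 - <<'E'
from h import *
press(-.15,-.003,.024,.010,9)
manip.move_l(*pose(-.15,-.003,.12,6),v=.15); manip.pause(.3)
print(monitor.read_time_s(),monitor.read_contact_force())
im=eyes.camera("scene")[:,:,::-1];cv2.imwrite("pics/s3.png",im)
E
```

```text
-0.15 hit True h 0.011737617114249766 f [-3.63  0.71  6.68] t 15.3167
16.675 [-0.01779088 -0.87115514 -0.38508321]
```

View pics/s3.png

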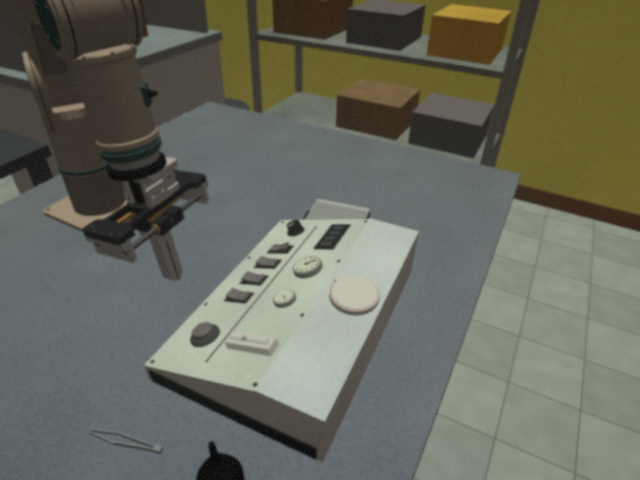

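The button bottomed (6.3 mm travel at about 7.6 N) and is back out at (205,333). The rockers and loose things look as they should, and the arm is clear of the console.

```bash
python3 -c "
from station import ticket
print(ticket.sign_off())"
```

```text
the job is handed in; nothing more can be done
None
```

I switched on mask vacuum, wafer vacuum and contact in that order, then pressed the exposure button fully in and it sprang back. Purge, the knob and the loose things look untouched in the last picture, measured press forces were about 8 N at most, and the job was handed in at about 17 s; the sign-off gave no verdict.

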